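# Tighten the cupboard uplight's lens ring with a two-pin spanner

### The arm

A 7-joint arm with a two-finger parallel gripper is mounted at the origin on the work surface. World frame = base frame: x ahead of the robot, y to its left, z up, the work surface at z = 0. Lengths are in m, angles in rad, forces in N, time in s.
With the tool pointing down it reaches from about 0.425 to 0.875 m from the base axis. Payload 9.9 kg.
Tool frame: the origin (TCP) lies at the very end of the fingers, on their centre line; the grasp point (between the pads) lies 19 mm behind it (ctrl.pinch_z is the distance from the TCP to the grasp point, in m); y points along the fingers, z is the direction in which the jaws open and shut, and the axes are right-handed (so a half turn about y gives the same grasp; the last joint's range is limited). The gripper opens to 85 mm and grips with 20 to 120 N. Pads are 22 mm wide; open, the fingers measure 114 mm over their backs; the gripper's body (76 mm by 85 mm) begins 54 mm behind the grasp point. The pads swing forward as they close: fully open they stand 13 mm farther back than shut.
Start: joints at [-1.306, 0.576, 0.025, 1.437, -0.015, 1.129, -0.057], TCP at [0.231, 0.634, 0.211] pointing down, gripper open.
Joint ranges: [-2.76, 2.76], [-0.34, 2.15], [-1.52, 1.57], [0.19, 2.46], [-1.09, 4.23], [0.17, 1.99], [-2.82, 2.82]. Speed limits (rad/s): [2.22, 2.22, 3.01, 3.01, 3.14, 3.14, 3.14].

### API

Orientations are given as a rotation vector (axis times angle).
In Python, from bench import ctrl gives the robot as it stands.
- The arm moves only by the tool send_rows, never from a script. Its argument "motion" is text: rows parted by semicolons, each of 4 numbers parted by spaces: the shift along the tool's x, y, z in mm, then the turn about the tool's y in rad. A call has 1 to 12 rows; each row shifts and turns the commanded pose from where the row before left it, along the tool's axes as they then stand; what a row does not reach is not made up. A row lasts 1/12 s, in which the tool goes at most 41.7 mm and 7.16 degrees, less where a joint would pass 70% of its speed; a pose out of reach is approached as far as the arm can. A call is refused whole if a number of a shift passes 41.7 or a number of a turn 0.125, either way. A call with a gripper value outside its range is refused whole. "gripper" is the finger opening in mm, from 0 to 85.4, set as the call begins (left out, the last holds). The fingers move at their own pace and stop on an object; "squeeze" is the grip in N (left out, the last holds). Time passes only in rows, so rows that do not move let the fingers close. It gives the time, the measured TCP pose, the force and the opening at its end, in the units of the state.
- ctrl.observe(): the state, without advancing time (a new reading comes with each control period).
- ctrl.get_image(name): name is "scene" or "top"; returns (picture, depth): 384x512x3 uint8, red, green, blue; 384x512 float32, m along the optical axis (not along the pixel's ray), 0 where there is no reading.
- ctrl.get_calibration(name): a dict with "camera_matrix" (3x3 intrinsics, pixels), "k1" (the pictures are not rectified: a ray, as slopes to the right and down, at radius r is drawn at 1 + k1 r^2 times it, then the intrinsics apply), "R" (3x3) and "t" (3): a world point X has camera coordinates R X + t. Camera axes: x right, y down, z forward; pixel columns grow to the right and rows downward; lengths in m; the calibration is good to about 2 mm. A picture is of the moment at which its call begins. get_calibration takes no time and is no camera call.
- ctrl.finish_job(): hands the job in, once; it reports no verdict.
Trained networks look in the newest picture that a camera, given by its name, has taken for a name from the list of things; names that differ only in an ending like _2 or _b are one class to them, and where a whole thing is asked for, a point or a joint stands for the part that bears it (a point fixed in the world has none). Each returns a list of dicts, best first, with "conf" (0 to 1); they miss things now and then, are a little off and sometimes report something else, mostly with a low value. They report only what shows in the picture. A call takes as long as a camera call. They do not tell look-alikes from the thing itself.
- ctrl.search_frame(camera, thing): "at" ([x, y, z] in m, in world coordinates, good to about 4 mm: the middle of the surface that is visible of it).
- ctrl.trace(camera, thing): "mask" (384x512 bool, what is visible of it).
The state is a dict: "t": time; "qpos": joint angles; "dq": joint speeds; "effort": joint torques, N m; "tcp_pos": TCP position; "orientation": TCP orientation; "force": force on the tool from outside, world axes, zero at the start; "torque": the same for the moment, N m; "gripper_width": opening from 0.0 (shut) to 1.0 (fully open).
Only numpy, scipy, OpenCV 4.12 (cv2) and the standard library are available. Lean on these libraries where they do the work, as an engineer would, in place of code of your own. Each camera call takes 0.05 s, during which the arm holds its last target. There are 200 camera calls.

### The job

The lens ring sunk in the round dark uplight on the cupboard shelf has worked loose. Take the red-handled two-pin spanner from its grey stand, let its pins drop into the ring's two holes and turn the ring clockwise (seen from above) until it comes up against its stop, gently and without ever pressing or twisting hard on the lamp or touching the lamp with the gripper. Then put the spanner back upright in its stand, let go, and leave the mug, the brush and the bottle of cleaner where they are.

Things in the scene. Friction and masses are not known exactly. Their poses are not given: they have to be found in the camera images.
- lamp: round dark steel uplight fixed to the shelf, 110 mm across, 42 mm high; origin at the centre of its underside, z up. Its round well is 66 mm across, the mouth bevelled out to 76 mm over the top 5 mm. The bright lens ring lies in the well, concentric. More than 50 N in all (pressing and twisting) between spanner and lamp damages it
- ring_top (a point): point fixed to the lamp, on its axis, level with the lens ring's flat top, 28 mm above the shelf and 14 mm below the rim. Ring: 65 mm outside, 26 mm inside, 8 mm thick. Its two round through holes, 9 mm, lie opposite each other 22 mm from the axis; at the start their line lies anywhere within 0.5 rad either way of the lamp's x axis: not measured, so see it or feel for it
- ring (a joint): turn of the lens ring, rad, clockwise from above counted positive: starts at 0 to 0.2, hard stop (fully tight) at 0.65, stays where left. It counts from where this lamp's thread begins, so it does not tell where the holes are. About 0.2 N m turns the ring, anywhere; pins pressed on it lightly (about 5 N) slide over it and do not drag it along
- spanner_handle (a point): centre of the spanner's red flat handle, the place to grip: 52 mm long (spanner's x), 12 mm thick (spanner's y, the way to close on it), 38 mm high (19 mm above and below this point). z is the spanner's upright axis. It is 49 mm above the pins' tips. The spanner is steel, 0.2 kg
- spanner_foot (a point): point half-way between the spanner's two pin tips. Pins 6 mm thick, bevelled tips, 6 mm long, 22 mm either side of the axis along the spanner's x, under a disc 63.6 mm across, 10 mm thick, lower edge bevelled, that fits the lamp's well with 1 mm play and so centres the spanner. Height over the shelf: 28 mm with the pins resting on the ring, 22 mm with them fully in its holes
- stand: grey round spanner stand fixed to the shelf, 90 mm across, 21 mm high; origin at the centre of its underside. The spanner's disc rests on its ledge, 14 mm above the shelf (pins hang free in the 54 mm bore, tips 8 mm above the shelf), inside a lip 71 mm across, bevelled to 79 mm at the top; any bearing will do
- mug_mid (a point): middle (46 mm up) of the white ceramic mug, 82 mm across, 92 mm high, not to be disturbed
- brush_mid (a point): blue cleaning brush, 200 mm long, lying on the shelf, not to be disturbed; the point is 10 mm above its underside at its middle
- cleaner_mid (a point): middle (95 mm up) of the green cleaner bottle, 68 mm across, 190 mm high, not to be disturbed
Not all that is in view belongs to the job. Of the things that look like the part that bears spanner_handle, the larger one is meant.

How it is judged:
By the outcome, as a careful person would: the job done as asked, in the order asked, and still so for the second after the job is handed in, with the robot touching nothing.
It also fails if it takes over 72 s, if anything falls off the work surface, if the arm or the gripper's body presses on something with over 40 N, if the wrist force passes 120 N, or if a joint passes its speed limit or range.

## Working session

There is one attempt and no reset: what is moved stays moved. The work goes in short steps, Python scripts to look and compute and a tool call to move; the robot and the scene stay as the last step left them, time stands still between calls to the robot, and variables do not carry over. Pictures are saved under pics/ and viewed, about 8 in all and at most 12, crops included, and the job is handed in when it is done.

Besides the shell and the picture viewer there is one more tool, called after ">>>" as a command line: name --argument value ..., lists and objects as JSON in quotes. send_rows: Moves the arm, as the interface text tells. Its arguments: {"type":"object","properties":{"motion":{"type":"string"},"gripper":{"type":"number"},"squeeze":{"type":"number"}},"required":["motion"]}

```bash
mkdir -p pics; ls
cat > h.py <<'E'
import numpy as np, cv2
from bench import ctrl
from scipy.spatial.transform import Rotation as R
def world(cam,depth,uv):
    c=ctrl.get_calibration(cam);K=np.array(c["camera_matrix"],float);k=c["k1"]
    uv=np.atleast_2d(uv).astype(int)
    d=cv2.undistortPoints(uv[:,None].astype(float),K,np.array([k,0,0,0,0.]))[:,0]
    z=depth[uv[:,1],uv[:,0]]
    P=np.c_[d*z[:,None],z]
    return (P-np.array(c["t"]))@np.array(c["R"])
def proj(cam,X):
    c=ctrl.get_calibration(cam);Rm=np.array(c["R"],float)
    return cv2.projectPoints(np.atleast_2d(X).astype(float),cv2.Rodrigues(Rm)[0],np.array(c["t"],float),np.array(c["camera_matrix"],float),np.array([c["k1"],0,0,0,0.]))[0][:,0]
def st():
    s=ctrl.observe();M=R.from_rotvec(s["orientation"]).as_matrix()
    print("t",s["t"],"tcp",np.round(s["tcp_pos"],4),"F",np.round(s["force"],1),"T",np.round(s["torque"],2),"w",round(s["gripper_width"],3));print("R cols x,y,z:",np.round(M.T,3).tolist(),"q7",s["qpos"][6])
    return s,M
E
python3 - <<'E'
from h import *
st()
for c in("scene","top"):
    p,d=ctrl.get_image(c);cv2.imwrite(f"pics/{c}0.png",p[...,::-1]);np.save(f"{c}0.npy",d)
    k=ctrl.get_calibration(c);print(c,k["k1"],-np.array(k["R"]).T@k["t"],np.array(k["camera_matrix"])[0,0])
    for n in("lamp","ring_top","spanner_handle","stand","mug_mid","brush_mid","cleaner_mid"):
        try: print(n,[(round(r["conf"],2),np.round(r["at"],3).tolist()) for r in ctrl.search_frame(c,n)])
        except Exception as e: print(n,e)
E
```

```text
pics
t 0.0 tcp [0.2305 0.6339 0.2102] F [0.7 0.5 0.7] T [-0.02 -0.01  0.06] w 0.998
R cols x,y,z: [[0.94, -0.342, 0.0], [-0.0, -0.002, -1.0], [0.342, 0.94, -0.002]] q7 -0.056495943251050174
scene -0.12183270982165384 [1.11064283 0.40819187 0.75914644] 380.0631176891781
lamp [(0.63, [0.525, 0.197, 0.036])]
ring_top [(0.56, [0.525, 0.199, 0.035])]
spanner_handle [(0.65, [0.612, -0.002, 0.012]), (0.62, [0.56, -0.117, 0.028])]
stand [(0.71, [0.572, -0.101, 0.018])]
mug_mid [(0.81, [0.765, 0.054, 0.055])]
brush_mid [(0.96, [0.725, -0.368, 0.012])]
cleaner_mid [(0.65, [0.714, 0.409, 0.118])]
top -0.00539401968197253 [0.57876824 0.00949683 0.92738908] 361.41651454237325
lamp [(0.78, [0.511, 0.193, 0.036])]
ring_top [(0.58, [0.514, 0.192, 0.04])]
spanner_handle [(0.66, [0.555, -0.121, 0.024]), (0.59, [0.602, -0.011, 0.01])]
stand [(0.74, [0.551, -0.116, 0.02]), (0.37, [0.556, -0.12, 0.024])]
mug_mid [(0.76, [0.772, 0.055, 0.027])]
brush_mid [(0.7, [0.512, 0.194, 0.039]), (0.67, [0.72, -0.369, 0.018])]
cleaner_mid [(0.55, [0.685, 0.396, 0.121])]
```

Run:
```python
from h import *
p=cv2.imread("pics/top0.png")
print(proj("top",[[.512,.193,.03],[.553,-.118,.05]]))
a=cv2.resize(p,(600,450))
def crop(X,h=36):
    u,v=proj("top",X)[0].astype(int); return cv2.resize(p[max(0,v-h):v+h,max(0,u-h):u+h],(400,400),interpolation=cv2.INTER_CUBIC),(u-h,v-h)
l,o1=crop([.512,.193,.03]);s,o2=crop([.553,-.118,.05]);print(o1,o2)
cv2.imwrite("pics/crops0.png",np.hstack([l,s]));
```

```text
[[188.37636313 252.51912043]
 [315.59927768 235.40990836]]
(np.int64(152), np.int64(216)) (np.int64(279), np.int64(199))
```

View pics/crops0.png

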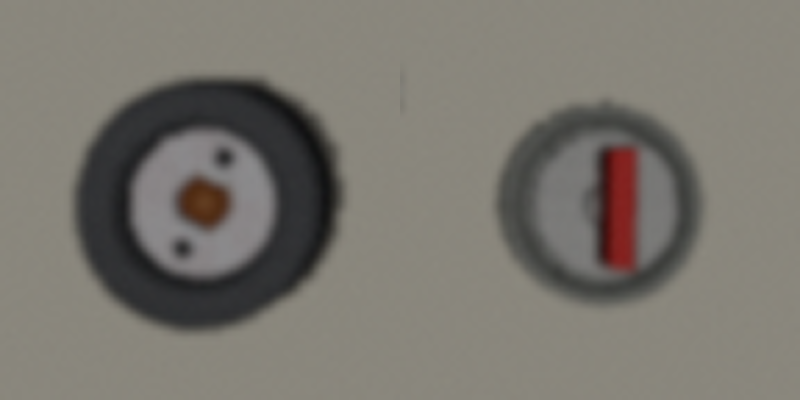

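View pics/scene0.png

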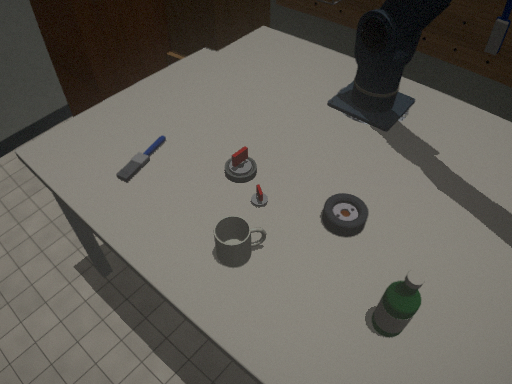

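View pics/top0.png

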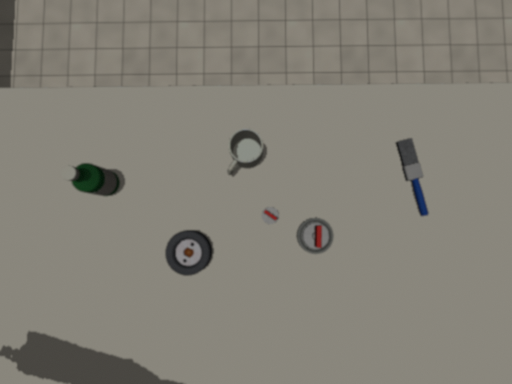

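The top picture shows the lamp at about (189,252) with its holes at about (192,244) and (184,260), and the spanner in its stand at (316,236) with its handle along the image column. The small red look-alike is at (271,215). Next I'll measure sub-pixel positions on planes of known height.

```bash
cat >> h.py <<'E'
def onplane(cam,uv,z):
    c=ctrl.get_calibration(cam);Rm=np.array(c["R"]);C=-Rm.T@np.array(c["t"])
    d=cv2.undistortPoints(np.atleast_2d(uv).astype(float)[:,None],np.array(c["camera_matrix"],float),np.array([c["k1"],0,0,0,0.]))[:,0]
    r=np.c_[d,np.ones(len(d))]@Rm
    return C+r*((z-C[2])/r[:,2])[:,None]
def cen(w): 
    v,u=np.indices(w.shape);return np.array([(w*u).sum(),(w*v).sum()])/w.sum()
E
python3 - <<'E'
from h import *
from scipy.optimize import least_squares
p=cv2.imread("pics/top0.png").astype(float);g=p.mean(2);d=np.load("top0.npy")
# holes
H=[]
for u,v in((152+224/5.556,216+157/5.556),(152+182/5.556,216+247/5.556)):
    u,v=int(round(u-.5)),int(round(v-.5));w=np.zeros_like(g);s=np.s_[v-2:v+3,u-2:u+3]
    w[s]=np.clip(g[s].max()*.9-g[s],0,None)
    c=cen(w);H.append(onplane("top",c,.027)[0]);print("hole",c,H[-1])
H=np.array(H);print("mid",H.mean(0),"sep",np.linalg.norm(H[0]-H[1])); e=H[0]-H[1];print("line angle",np.arctan2(e[1],e[0]))
# lamp: dark mask outer circle
m=((g<85)).astype(np.uint8);
def comp(m,u,v):
    n,l=cv2.connectedComponents(m);return (l==l[v,u])
def cir(P): 
    r=least_squares(lambda q:np.hypot(P[:,0]-q[0],P[:,1]-q[1])-q[2],[*P[:,:2].mean(0),.05],loss="soft_l1",f_scale=.001);return r.x
# lamp rim via depth: points with z 0.036..0.05
def pts(c,h):
    v,u=np.mgrid[c[1]-h:c[1]+h,c[0]-h:c[0]+h];uv=np.c_[u.ravel(),v.ravel()];return uv,world("top",d,uv)
uv,P=pts((189,252),34);k=(P[:,2]>.036)&(P[:,2]<.05)
print("rim z",np.median(P[k,2]),"n",k.sum(),"bbox mid",(P[k,:2].min(0)+P[k,:2].max(0))/2,np.ptp(P[k,:2],axis=0))
c0=(P[k,:2].min(0)+P[k,:2].max(0))/2
im=np.zeros(g.shape,np.uint8);im[uv[k,1],uv[k,0]]=255
ct=max(cv2.findContours(im,0,1)[0],key=len)[:,0];print("rim circle",cir(onplane("top",ct,.042)))
# red handle
red=(p[...,2]>1.8*p[...,1]);red[:, :295]=0
red[:,340:]=0;vv,uu=np.nonzero(red);P=world("top",d,np.c_[uu,vv]);print("red n",len(P),np.percentile(P[:,2],[5,50,95]))
k=(P[:,2]>.068);q=onplane("top",np.c_[uu,vv][k],.076);c,s,a=cv2.minAreaRect((q[:,:2]*1e3).astype(np.float32));print("handle top",c,s,a,q.mean(0))
x=q[:,:2]-q[:,:2].mean(0);w_,V=np.linalg.eigh(x.T@x);print("axis",V[:,1],np.arctan2(V[1,1],V[0,1]))
uv,P=pts((316,236),30);k=(P[:,2]>.012)&(P[:,2]<.03);im[:]=0;im[uv[k,1],uv[k,0]]=255
ct=max(cv2.findContours(im,0,1)[0],key=len)[:,0];print("stand circle",cir(onplane("top",ct,.021)))
b=(g>150)
E
```

```text
hole [191.84565588 243.8681431 ] [0.53298513 0.18521239 0.027     ]
hole [184.3915493  260.32957746] [0.49270064 0.20328554 0.027     ]
mid [0.51284289 0.19424896 0.027     ] sep 0.04415290073648013
line angle -0.4217206707990232
rim z 0.04137173149034074 n 1026 bbox mid [0.51287826 0.19451514] [0.10908565 0.10866751]
rim circle [0.51304241 0.19366459 0.05384949]
red n 110 [0.06853325 0.07546005 0.07811446]
handle top (552.4127197265625, -119.79531860351562) (9.35809326171875, 46.637638092041016) 88.91912078857422 [ 0.55215723 -0.11984468  0.076     ]
axis [-0.99968885  0.02494393] 3.1166461376340284
stand circle [ 0.55200852 -0.12017235  0.04406575]
```

>>> send_rows --motion "0 0 0 -0.11;0 0 0 -0.11;0 0 0 -0.11;16.8 3 -37.4 0;16.8 3 -37.4 0;16.8 3 -37.4 0;16.8 3 -37.4 0;16.8 3 -37.4 0;16.8 3 -37.4 0;16.8 3 -37.4 0;16.8 3 -37.4 0;16.8 3 -37.4 0" --gripper 60

```text
t: 1.8
tcp_pos: [0.376, 0.2932, 0.1842]
orientation: [-1.57, 0.014, -0.015]
force: [1.0, 1.1, -0.6]
gripper_width: 0.703
```

>>> send_rows --motion "16.8 3 -37.4 0;16.8 3 -37.4 0;16.8 3 -37.4 0;16.8 3 -37.4 0;16.8 3 -37.4 0;16.8 3 -37.4 0;16.8 3 -37.4 0;16.8 3 -37.4 0;16.8 3 -37.4 0;16.8 3 -37.4 0;16.8 3 -37.4 0;0 0 0 0"

```text
t: 2.8
tcp_pos: [0.5542, -0.1294, 0.1507]
orientation: [-1.576, 0.021, -0.023]
force: [0.4, -0.2, 0.2]
gripper_width: 0.701
```

```bash
cat >> h.py <<'E'
def to(x,y,z,yaw):
    s,M=st();y0=np.arctan2(M[1,0],M[0,0]);e=np.array([x,y,z])-s["tcp_pos"]
    print("yaw",round(y0,4),"tool shift mm",np.round(M.T@e*1e3,1),"turn",round(-(yaw-y0),4))
E
python3 -c "
from h import *
to(.552,-.120,.042,-.022)"
```

```text
t 2.8 tcp [ 0.5542 -0.1294  0.1507] F [ 0.4 -0.2  0.2] T [-0.03  0.04 -0.04] w 0.701
R cols x,y,z: [[1.0, -0.028, 0.002], [0.002, -0.005, -1.0], [0.028, 1.0, -0.005]] q7 1.7310717923860621
yaw -0.0282 tool shift mm [ -2.6 108.6   9.8] turn -0.0062
```

>>> send_rows --motion "-2.6 18 9.8 -0.006;0 30 0 0;0 30 0 0;0 20 0 0;0 10 0 0;0 0 0 0"

```text
t: 3.3
tcp_pos: [0.5489, -0.1096, 0.0412]
orientation: [-1.57, 0.013, -0.007]
force: [-0.5, -0.5, 0.4]
gripper_width: 0.702
```

>>> send_rows --motion "0 0 0 0;0 0 0 0;0 0 0 0;0 0 0 0;0 0 0 0;0 0 0 0;0 0 0 0;0 0 0 0" --gripper 0 --squeeze 60

```text
t: 3.97
tcp_pos: [0.5507, -0.1125, 0.0438]
orientation: [-1.573, 0.01, -0.013]
force: [1.5, -8.6, -1.3]
gripper_width: 0.122
```

```bash
python3 -c "
from h import *
to(.513,.194,.15,-.42)"
```

```text
t 3.9667 tcp [ 0.5507 -0.1125  0.0438] F [ 1.5 -8.6 -1.3] T [-2.08 -0.22 -0.07] w 0.122
R cols x,y,z: [[1.0, -0.015, 0.002], [0.002, -0.003, -1.0], [0.015, 1.0, -0.003]] q7 1.7236169102614527
yaw -0.0147 tool shift mm [ -42.  -107.1  305.6] turn 0.4053
```

>>> send_rows --motion "0 0 -4 0;0 0 -4 0;0 0 0 0;0 0 0 0;0 0 0 0;0 0 0 0"

```text
t: 4.47
tcp_pos: [0.55, -0.1175, 0.043]
orientation: [-1.57, 0.01, -0.009]
force: [0.1, 0.6, -2.0]
gripper_width: 0.125
```

```bash
python3 -c "
from h import *
st()
p,d=ctrl.get_image('scene');u,v=proj('scene',[.552,-.12,.05])[0].astype(int);cv2.imwrite('pics/s1.png',cv2.resize(p[v-60:v+60,u-80:u+80,::-1],(800,600),interpolation=2))"
```

```text
t 4.4667 tcp [ 0.55   -0.1175  0.043 ] F [ 0.1  0.6 -2. ] T [0.05 0.03 0.02] w 0.125
R cols x,y,z: [[1.0, -0.012, -0.0], [-0.0, 0.0, -1.0], [0.012, 1.0, 0.0]] q7 1.7363694747677698
```

View pics/s1.png

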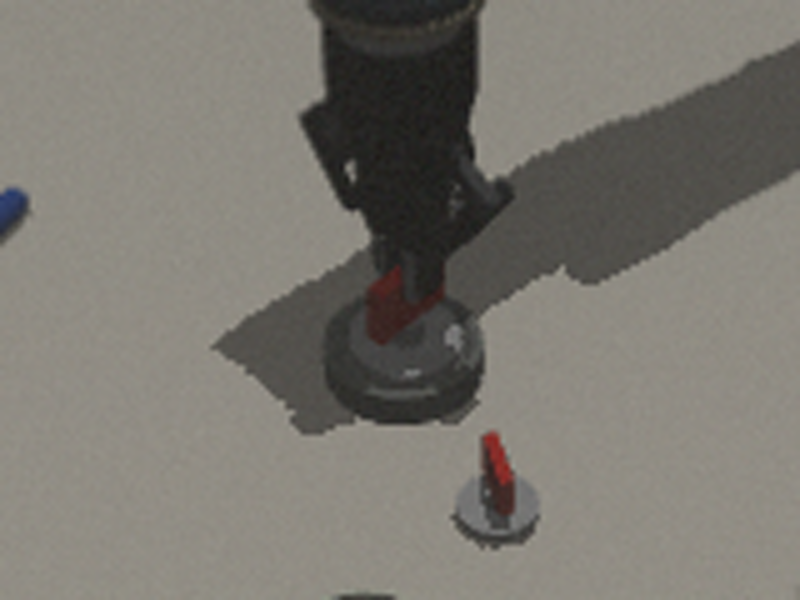

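>>> send_rows --motion "0 -10 0 0;0 -25 0 0;0 -30 0 0;0 -20 10 0;-5 0 35 0;-5 0 40 0;-5 0 40 0;-5 0 40 0;-5 0 40 0;-5 0 40 0;-5 0 35 0;-5 0 20 0"

```text
t: 5.52
tcp_pos: [0.513, 0.188, 0.1288]
orientation: [-1.568, 0.006, -0.007]
force: [0.8, 0.9, -3.4]
gripper_width: 0.123
```

>>> send_rows --motion "0 0 10 0.1;0 0 0 0.1;0 0 0 0.1;0 0 0 0.1;0 0 0 0;0 0 0 0;0 0 0 0;0 0 0 0;0 0 0 0"

```text
t: 6.27
tcp_pos: [0.514, 0.1924, 0.1281]
orientation: [-1.546, 0.323, -0.323]
force: [-0.1, -0.5, -2.1]
gripper_width: 0.123
```

Run:
```python
from h import *
to(.513,.194,.085,-.42);s=ctrl.observe()
p,d=ctrl.get_image('scene');u,v=proj('scene',[.513,.194,.06])[0].astype(int);cv2.imwrite('pics/s2.png',cv2.resize(p[v-60:v+60,u-80:u+80,::-1],(800,600),interpolation=2))
def red(p,d,cam):
    p=p.astype(float);m=(p[...,0]>1.6*p[...,1]);v,u=np.nonzero(m);P=world(cam,d,np.c_[u,v])
    k=(np.hypot(P[:,0]-s["tcp_pos"][0],P[:,1]-s["tcp_pos"][1])<.05)&(P[:,2]>.09);P=P[k];return P
M=R.from_rotvec(s["orientation"]).as_matrix()
for c in("scene","top"):
    p,d=ctrl.get_image(c);P=red(p,d,c);L=(P-s["tcp_pos"])@M*1e3
    if len(L):print(c,len(L),"x",np.percentile(L[:,0],[2,10,90,98]),"y",np.percentile(L[:,1],[2,98]),"z",np.percentile(L[:,2],[2,98]))
```

```text
t 6.2667 tcp [0.514  0.1924 0.1281] F [-0.1 -0.5 -2.1] T [0.01 0.03 0.02] w 0.123
R cols x,y,z: [[0.917, -0.4, -0.0], [-0.0, 0.0, -1.0], [0.4, 0.917, 0.0]] q7 0.8385590954091883
yaw -0.4115 tool shift mm [-1.6 43.1  1.1] turn 0.0085
scene 142 x [-1.32015719e+01  1.91187055e-02  2.74997753e+01  2.86182913e+01] y [-92.84062907   0.63673526] z [-4.25599381  8.6922897 ]
top 83 x [10.37244334 12.05855646 28.05479394 32.09631665] y [-162.9237439    -5.61325133] z [-23.82800271   4.93224366]
```

View pics/s2.png

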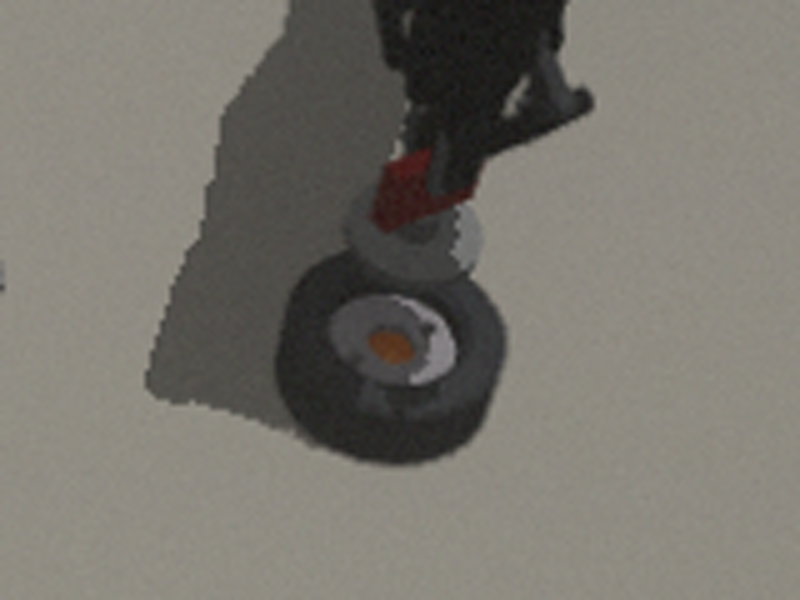

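>>> send_rows --motion "-3.8 0 1.2 0.009;0 10 0 0;0 15 0 0;0 10 0 0;0 7 0 0;0 0 0 0;0 0 0 0;0 0 0 0"

```text
t: 7.08
tcp_pos: [0.5113, 0.1952, 0.0863]
orientation: [-1.545, 0.331, -0.331]
force: [0.9, 0.9, -3.1]
gripper_width: 0.121
```

```bash
python3 -c "
from h import *
to(.511,.195,.085,-.42)"
```

```text
t 7.0833 tcp [0.5113 0.1952 0.0863] F [ 0.9  0.9 -3.1] T [ 0.02 -0.04  0.02] w 0.121
R cols x,y,z: [[0.912, -0.409, 0.0], [0.0, 0.0, -1.0], [0.409, 0.912, 0.0]] q7 0.837220851178762
yaw -0.4219 tool shift mm [-0.2  1.3 -0.3] turn -0.0019
```

Descend slowly into the well.

>>> send_rows --motion "0 3 0 0;0 3 0 0;0 3 0 0;0 2 0 0;0 2 0 0;0 0 0 0;0 0 0 0"

```text
t: 7.67
tcp_pos: [0.511, 0.1951, 0.0729]
orientation: [-1.546, 0.331, -0.331]
force: [-0.1, -0.5, -1.5]
gripper_width: 0.124
```

```bash
python3 -c "
from h import *
st()"
```

```text
t 7.6667 tcp [0.511  0.1951 0.0729] F [-0.1 -0.5 -1.5] T [ 0.01 -0.02 -0.01] w 0.124
R cols x,y,z: [[0.912, -0.409, -0.0], [-0.0, -0.0, -1.0], [0.409, 0.912, -0.0]] q7 0.8414933438285509
```

>>> send_rows --motion "0 1.5 0 0;0 1.5 0 0;0 1.5 0 0;0 1.5 0 0;0 0 0 0;0 0 0 0"

```text
t: 8.17
tcp_pos: [0.511, 0.1951, 0.0669]
orientation: [-1.546, 0.331, -0.331]
force: [-0.5, 0.3, -0.7]
gripper_width: 0.122
```

>>> send_rows --motion "0 1 0 0;0 1 0 0;0 0 0 0;0 0 0 0"

```text
t: 8.5
tcp_pos: [0.511, 0.1951, 0.065]
orientation: [-1.545, 0.331, -0.331]
force: [0.2, 0.0, -3.1]
gripper_width: 0.123
```

>>> send_rows --motion "0 1 0 0;0 1 0 0;0 0 0 0;0 0 0 0"

```text
t: 8.83
tcp_pos: [0.511, 0.1951, 0.0629]
orientation: [-1.545, 0.331, -0.331]
force: [0.5, -0.2, -2.1]
gripper_width: 0.121
```

>>> send_rows --motion "0 1 0 0;0 1 0 0;0 0 0 0;0 0 0 0"

```text
t: 9.17
tcp_pos: [0.5115, 0.1953, 0.0611]
orientation: [-1.545, 0.33, -0.331]
force: [1.9, 1.2, -1.5]
gripper_width: 0.12
```

>>> send_rows --motion "0 1 0 0;0 1 0 0;0 0 0 0;0 0 0 0"

```text
t: 9.5
tcp_pos: [0.5114, 0.1953, 0.059]
orientation: [-1.545, 0.33, -0.331]
force: [3.9, 0.5, -2.4]
gripper_width: 0.118
```

```bash
python3 -c "
from h import *
st()"
```

```text
t 9.5 tcp [0.5114 0.1953 0.059 ] F [ 3.9  0.5 -2.4] T [ 0.27 -0.78 -0.03] w 0.118
R cols x,y,z: [[0.912, -0.409, 0.0], [0.001, 0.0, -1.0], [0.409, 0.912, 0.001]] q7 0.8458860607254276
```

>>> send_rows --motion "0.5 0.5 0.2 0;0 0.5 0 0;0 0.5 0 0;0 0 0 0;0 0 0 0"

```text
t: 9.92
tcp_pos: [0.5116, 0.1952, 0.0575]
orientation: [-1.545, 0.331, -0.331]
force: [2.3, 1.4, -1.2]
gripper_width: 0.123
```

>>> send_rows --motion "0 0 0 0.03;0 0 0 0.03;0 0 0 0.03;0 0 0 0.03;0 0 0 0.03;0 0 0 0;0 0 0 0"

```text
t: 10.5
tcp_pos: [0.5117, 0.1954, 0.0575]
orientation: [-1.524, 0.448, -0.448]
force: [2.9, 1.7, -1.6]
gripper_width: 0.125
```

```bash
python3 -c "
from h import *
to(.511,.195,.0575,-1.07)"
```

```text
t 10.5 tcp [0.5117 0.1954 0.0575] F [ 2.9  1.7 -1.6] T [ 0.49 -0.76  0.12] w 0.125
R cols x,y,z: [[0.841, -0.541, 0.0], [0.0, 0.0, -1.0], [0.541, 0.841, 0.0]] q7 0.7394707176860269
yaw -0.5717 tool shift mm [-0.4  0.  -0.7] turn 0.4983
```

>>> send_rows --motion "0 0 0.5 0;0 0 0.06 0.03;0 0 0.06 0.03;0 0 0.06 0.03;0 0 0.06 0.03;0 0 0.06 0.03;0 0 0.06 0.03;0 0 0 0;0 0 0 0"

```text
t: 11.25
tcp_pos: [0.512, 0.1957, 0.0575]
orientation: [-1.49, 0.588, -0.588]
force: [2.4, 0.8, -2.1]
gripper_width: 0.124
```

```bash
python3 -c "
from h import *
to(.511,.195,.0575,-1.07)"
```

```text
t 11.25 tcp [0.512  0.1957 0.0575] F [ 2.4  0.8 -2.1] T [ 0.12 -0.89  0.16] w 0.124
R cols x,y,z: [[0.73, -0.683, 0.0], [0.0, -0.0, -1.0], [0.683, 0.73, -0.0]] q7 0.6101680249094011
yaw -0.752 tool shift mm [-0.3 -0.  -1.2] turn 0.318
```

>>> send_rows --motion "0 0 0.06 0.03;0 0 0.06 0.03;0 0 0.06 0.03;0 0 0.06 0.03;0 0 0.06 0.03;0 0 0 0;0 0 0 0"

```text
t: 11.83
tcp_pos: [0.5123, 0.1959, 0.0575]
orientation: [-1.454, 0.704, -0.704]
force: [3.9, -0.5, -1.3]
gripper_width: 0.121
```

```bash
python3 -c "
from h import *
to(.511,.195,.0575,-1.07)"
```

```text
t 11.8333 tcp [0.5123 0.1959 0.0575] F [ 3.9 -0.5 -1.3] T [-0.23 -1.04  0.09] w 0.121
R cols x,y,z: [[0.62, -0.785, 0.0], [0.0, -0.0, -1.0], [0.785, 0.62, -0.0]] q7 0.5030110709883934
yaw -0.902 tool shift mm [-0.1 -0.  -1.6] turn 0.168
```

>>> send_rows --motion "0.25 0 0.3 0;0 0 0.04 0.02;0 0 0.04 0.02;0 0 0 0;0 0 0 0"

```text
t: 12.25
tcp_pos: [0.5126, 0.196, 0.0575]
orientation: [-1.443, 0.735, -0.735]
force: [3.0, -1.2, -0.4]
gripper_width: 0.121
```

```bash
python3 -c "
from h import *
to(.511,.195,.0575,-1.07)"
```

```text
t 12.25 tcp [0.5126 0.196  0.0575] F [ 3.  -1.2 -0.4] T [-0.29 -0.82  0.15] w 0.121
R cols x,y,z: [[0.588, -0.809, 0.0], [-0.0, -0.0, -1.0], [0.809, 0.588, -0.0]] q7 0.4745525741629361
yaw -0.942 tool shift mm [-0.2 -0.  -1.9] turn 0.128
```

>>> send_rows --motion "0 0 0.04 0.02;0 0 0.04 0.02;0 0 0 0;0 0 0 0"

```text
t: 12.58
tcp_pos: [0.5127, 0.196, 0.0575]
orientation: [-1.432, 0.766, -0.766]
force: [3.0, -1.6, -1.4]
gripper_width: 0.119
```

```bash
python3 -c "
from h import *
to(.511,.195,.0575,-1.07)"
```

```text
t 12.5833 tcp [0.5127 0.196  0.0575] F [ 3.  -1.6 -1.4] T [-0.38 -0.71  0.18] w 0.119
R cols x,y,z: [[0.555, -0.832, 0.0], [-0.0, -0.0, -1.0], [0.832, 0.555, -0.0]] q7 0.4459830673061876
yaw -0.9821 tool shift mm [-0.1 -0.  -2. ] turn 0.0879
```

>>> send_rows --motion "0 0 0.04 0.02;0 0 0.04 0.02;0 0 0 0;0 0 0 0"

```text
t: 12.92
tcp_pos: [0.5129, 0.196, 0.0575]
orientation: [-1.42, 0.796, -0.796]
force: [2.7, -2.0, -0.6]
gripper_width: 0.119
```

```bash
python3 -c "
from h import *
to(.511,.195,.0575,-1.07)"
```

```text
t 12.9167 tcp [0.5129 0.196  0.0575] F [ 2.7 -2.  -0.6] T [-0.54 -0.78  0.47] w 0.119
R cols x,y,z: [[0.522, -0.853, 0.0], [0.0, -0.0, -1.0], [0.853, 0.522, -0.0]] q7 0.4175854927873389
yaw -1.0217 tool shift mm [-0.1 -0.  -2.1] turn 0.0483
```

>>> send_rows --motion "0 0 0.04 0.02;0 0 0.04 0.02;0 0 0 0;0 0 0 0"

```text
t: 13.25
tcp_pos: [0.513, 0.1961, 0.0575]
orientation: [-1.408, 0.826, -0.827]
force: [3.5, -2.4, -1.1]
gripper_width: 0.121
```

```bash
python3 -c "
from h import *
to(.511,.195,.0575,-1.07)"
```

```text
t 13.25 tcp [0.513  0.1961 0.0575] F [ 3.5 -2.4 -1.1] T [-0.77 -0.92  0.88] w 0.121
R cols x,y,z: [[0.487, -0.873, 0.0], [0.0, -0.0, -1.0], [0.873, 0.487, -0.0]] q7 0.38905141508337293
yaw -1.0616 tool shift mm [-0.  -0.  -2.2] turn 0.0084
```

The torque climbed from 0.18 to 0.88 N m over 0.08 rad, so the ring is at its stop. I'll back off into the play at once and lift out.

>>> send_rows --motion "0 0 -0.08 -0.04;0 0 -0.08 -0.04;0 0 -0.06 -0.03;0 0 -0.04 -0.02;0 0 0 0;0 0 0 0"

```text
t: 13.75
tcp_pos: [0.5122, 0.1961, 0.0574]
orientation: [-1.446, 0.729, -0.727]
force: [0.6, -0.8, -1.9]
gripper_width: 0.119
```

```bash
python3 -c "
from h import *
st()"
```

```text
t 13.75 tcp [0.5122 0.1961 0.0574] F [ 0.6 -0.8 -1.9] T [-0.27 -0.26  0.02] w 0.119
R cols x,y,z: [[0.596, -0.803, -0.001], [-0.001, 0.0, -1.0], [0.803, 0.596, -0.001]] q7 0.48114533214602734
```

Torque is now nil, so I'll lift straight out.

>>> send_rows --motion "0 -2 0 0;0 -2 0 0;0 -3 0 0;0 -4 0 0;0 -8 0 0;0 -15 0 0;0 -25 0 0;0 -15 0 0;0 0 0 0;0 0 0 0"

```text
t: 14.58
tcp_pos: [0.513, 0.1965, 0.1324]
orientation: [-1.444, 0.726, -0.727]
force: [-0.7, -0.1, -2.9]
gripper_width: 0.12
```

```bash
python3 -c "
from h import *
st()"
```

```text
t 14.5833 tcp [0.513  0.1965 0.1324] F [-0.7 -0.1 -2.9] T [ 0.05 -0.    0.02] w 0.12
R cols x,y,z: [[0.597, -0.803, 0.0], [0.002, 0.001, -1.0], [0.803, 0.597, 0.002]] q7 0.4352874121751265
```

>>> send_rows --motion "0 0 0 -0.114;0 0 0 -0.114;0 0 0 -0.114;0 0 0 -0.114;0 0 0 -0.114;0 0 0 -0.114;0 0 0 -0.114;0 0 0 -0.114;2.7 0 -20 0;5.4 0 -40 0;5.4 0 -40 0;5.4 0 -40 0"

```text
t: 15.58
tcp_pos: [0.5279, 0.0546, 0.1303]
orientation: [-1.571, 0.016, -0.013]
force: [0.6, 0.2, -1.4]
gripper_width: 0.125
```

>>> send_rows --motion "5.4 0 -40 0;5.4 0 -40 0;5.4 0 -40 0;5.4 0 -36 0;2.7 0 -20 0;0 0 0 0;0 0 0 0;0 0 0 0;0 0 0 0;0 0 0 0"

```text
t: 16.42
tcp_pos: [0.5495, -0.1191, 0.1312]
orientation: [-1.57, 0.014, -0.013]
force: [0.3, -0.4, -0.6]
gripper_width: 0.126
```

Run:
```python
from h import *
to(.550,-.120,.06,-.02)
s=ctrl.observe()
p,d=ctrl.get_image('top');u,v=proj('top',[.513,.194,.03])[0].astype(int)
a=cv2.resize(p[v-36:v+36,u-36:u+36,::-1],(400,400),interpolation=2)
p2,d2=ctrl.get_image('scene');u,v=proj('scene',[.552,-.12,.06])[0].astype(int)
b=cv2.resize(p2[v-36:v+36,u-36:u+36,::-1],(400,400),interpolation=2)
cv2.imwrite('pics/s3.png',np.hstack([a,b]))
M=R.from_rotvec(s["orientation"]).as_matrix()
q=p2.astype(float);v,u=np.nonzero(q[...,0]>1.6*q[...,1]);P=world("scene",d2,np.c_[u,v]);L=(P-s["tcp_pos"])@M*1e3
L=L[(np.abs(L)<45).all(1)&(L[:,1]>-60)];print(len(L),np.percentile(L,[2,98],axis=0))
```

```text
t 16.4167 tcp [ 0.5495 -0.1191  0.1312] F [ 0.3 -0.4 -0.6] T [-0.02  0.02  0.06] w 0.126
R cols x,y,z: [[1.0, -0.018, -0.001], [-0.001, 0.001, -1.0], [0.018, 1.0, 0.001]] q7 1.7482501618848179
yaw -0.0176 tool shift mm [ 0.5 71.2 -0.9] turn 0.0024
61 [[-18.64345603 -35.65448278  -5.5727092 ]
 [ 27.51552118   2.0076901    5.83418175]]
```

View pics/s3.png

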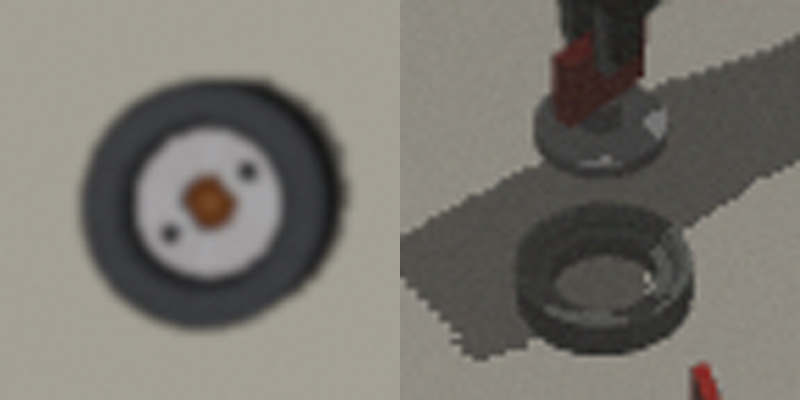

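The holes now lie at crop (247,171) and (171,233), an angle of about -0.89. That is 0.47 rad clockwise from the start, within the expected 0.45–0.65. The spanner hangs upright over the stand, so I'll lower it.

>>> send_rows --motion "0.5 10 -0.9 0;0 25 0 0;0 25 0 0;0 12 0 0;0 4 0 0;0 0 0 0;0 0 0 0;0 0 0 0"

```text
t: 17.18
tcp_pos: [0.5508, -0.1218, 0.0563]
orientation: [-1.571, 0.014, -0.017]
force: [-0.1, 0.5, -2.2]
gripper_width: 0.125
```

>>> send_rows --motion "0 2 0 0;0 2 0 0;0 2 0 0;0 2 0 0;0 2 0 0;0 1 0 0;0 0 0 0;0 0 0 0;0 0 0 0"

```text
t: 17.93
tcp_pos: [0.5502, -0.1216, 0.0445]
orientation: [-1.571, 0.016, -0.016]
force: [-0.6, 0.0, -3.1]
gripper_width: 0.118
```

```bash
python3 -c "
from h import *
st()"
```

```text
t 17.9333 tcp [ 0.5502 -0.1216  0.0445] F [-0.6  0.  -3.1] T [-0.   -0.02 -0.  ] w 0.118
R cols x,y,z: [[1.0, -0.02, 0.0], [0.0, -0.0, -1.0], [0.02, 1.0, -0.0]] q7 1.7620276936049275
```

>>> send_rows --motion "0 0.5 1.5 0;0 0.5 0 0;0 0.5 0 0;0 0 0 0;0 0 0 0;0 0 0 0"

```text
t: 18.43
tcp_pos: [0.5502, -0.1202, 0.043]
orientation: [-1.571, 0.016, -0.016]
force: [0.4, -0.5, -1.7]
gripper_width: 0.122
```

>>> send_rows --motion "0 0 0 0;0 0 0 0;0 0 0 0;0 0 0 0;0 0 0 0;0 0 0 0;0 0 0 0" --gripper 50

```text
t: 19.02
tcp_pos: [0.5502, -0.1202, 0.043]
orientation: [-1.571, 0.015, -0.016]
force: [-0.3, -0.0, 0.2]
gripper_width: 0.585
```

>>> send_rows --motion "0 -5 0 0;0 -10 0 0;0 -20 0 0;0 -30 0 0;0 -30 0 0;0 -30 0 0;-20 -10 0 0;-35 0 0 0;-20 0 -20 0;0 0 -40 0;0 0 -40 0;0 0 -40 0"

```text
t: 20.02
tcp_pos: [0.4722, -0.2599, 0.1796]
orientation: [-1.571, 0.013, -0.016]
force: [0.6, -0.3, -0.3]
gripper_width: 0.584
```

>>> send_rows --motion "0 0 -20 0;0 0 0 0;0 0 0 0;0 0 0 0;0 0 0 0;0 0 0 0"

```text
t: 20.52
tcp_pos: [0.4724, -0.2772, 0.1783]
orientation: [-1.57, 0.014, -0.014]
force: [-0.3, 0.6, -0.6]
gripper_width: 0.586
```

Run:
```python
from h import *
st()
p,d=ctrl.get_image('top');cv2.imwrite("pics/top4.png",p[...,::-1]);g=p.astype(float).mean(2);H=[]
for u,v in((152+247/5.556,216+171/5.556),(152+171/5.556,216+233/5.556)):
    u,v=int(round(u-.5)),int(round(v-.5));w=np.zeros_like(g);s=np.s_[v-2:v+3,u-2:u+3]
    w[s]=np.clip(g[s].max()*.9-g[s],0,None);H.append(onplane("top",cen(w),.027)[0])
e=H[0]-H[1];print("holes",np.mean(H,0),np.linalg.norm(e),np.arctan2(e[1],e[0]))
q=p.astype(float);v,u=np.nonzero(q[...,0]>1.8*q[...,1]);P=world("top",d,np.c_[u,v]);k=np.hypot(P[:,0]-.552,P[:,1]+.12)<.045
print("handle top",P[k].mean(0),np.percentile(P[k,2],[5,50,95]))
for c in("scene","top"):
  if c=="scene": p2,_=ctrl.get_image(c)
  for n in("mug_mid","brush_mid","cleaner_mid"): print(c,n,[(round(r["conf"],2),np.round(r["at"],3).tolist()) for r in ctrl.search_frame(c,n)][:2])
u,v=proj('scene',[.552,-.12,.04])[0].astype(int)
cv2.imwrite("pics/f.png",np.hstack([cv2.resize(p2[v-36:v+36,u-36:u+36,::-1],(380,380),interpolation=2),cv2.resize(p[180:280,130:350,::-1],(420,380))]))
```

```text
t 20.5167 tcp [ 0.4724 -0.2772  0.1783] F [-0.3  0.6 -0.6] T [-0.03 -0.03 -0.01] w 0.586
R cols x,y,z: [[1.0, -0.018, 0.0], [0.0, 0.0, -1.0], [0.018, 1.0, 0.0]] q7 2.072878855069233
holes [0.51314509 0.19385751 0.027     ] 0.04426817620843169 -0.8981678818893142
handle top [ 0.55194075 -0.11897161  0.0741445 ] [0.06474851 0.0755161  0.07800811]
scene mug_mid [(0.88, [0.764, 0.054, 0.054])]
scene brush_mid [(0.61, [0.723, -0.37, 0.017])]
scene cleaner_mid [(0.67, [0.714, 0.41, 0.12])]
top mug_mid [(0.68, [0.773, 0.053, 0.026])]
top brush_mid [(0.59, [0.719, -0.371, 0.017])]
top cleaner_mid [(0.64, [0.685, 0.398, 0.122])]
```

View pics/f.png

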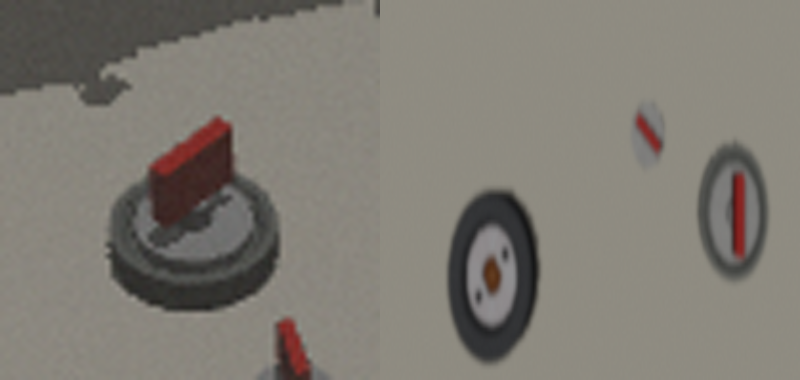

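The spanner stands upright in its stand and the gripper is clear. The ring has turned 0.476 rad with a clear rise in torque at the stop, and the bystanders have not moved.

```bash
python3 -c "
from bench import ctrl
print(ctrl.finish_job())"
```

```text
the job is handed in; nothing more can be done
None
```

I turned the lens ring clockwise to its stop, put the spanner back upright in its stand, and handed the job in at about 21 s.

- **Ring:** The wrist torque held at about 0.1–0.2 N m while the ring turned, then climbed to 0.88 N m over the last 0.08 rad, which I read as the stop. In the top pictures the hole line went from -0.42 to -0.90 rad, a clockwise turn of 0.48, which is inside the 0.45–0.65 expected. I did not see the stop itself.
- **Force on the lamp:** I never pressed down on it, and the side force stayed under about 5 N. At its peak the twist comes to an estimated 40 N at the pins, about 45 N with the side force, so closer to the 50 N limit than I intended. I backed off straight away.
- **Gripper and lamp:** The fingertips stayed about 15 mm above the lamp's rim.
- **Spanner:** It is upright in the stand. The handle top measures about 75.5 mm high, against 76 mm when it is fully seated.
- **First grasp:** It was about 8 mm off to one side and pushed the spanner against the stand with about 9 N. I corrected it before lifting.
- **Mug, brush and cleaner:** They read within about 2 mm of where they started, apart from a 5 mm difference in the brush's height reading in one camera, which is about that detector's error.

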